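Ready the label printer after loading a roll

ROBOT

A 7-joint arm with a two-finger parallel gripper is mounted at the origin on the work surface. World frame = base frame: x ahead of the robot, y to its left, z up, the work surface at z = 0. Lengths are in m, angles in rad, forces in N, time in s.
With the tool pointing down it reaches from about 0.375 to 0.925 m from the base axis. Payload 3.1 kg.
Tool frame: the origin (TCP) lies midway between the tips of the shut fingers; the grasp point (between the pads) lies 19 mm behind it (grip_point_offset is the distance from the TCP to the grasp point, in m); z points along the fingers, y is the line along which they close (so a half turn about z gives the same grasp; the last joint's range is limited). The gripper opens to 85 mm and grips with 20 to 120 N. Pads are 22 mm wide; open, the fingers measure 114 mm over their backs; the gripper's body (76 mm by 85 mm) begins 54 mm behind the grasp point. The pads swing forward as they close: fully open they stand 13 mm farther back than shut.
Start: joints at [1.126, 0.383, 0.044, 1.598, -0.018, 1.161, -0.05], TCP at [0.221, -0.611, 0.196] pointing down, gripper open.
Joint ranges: [-2.61, 2.61], [-0.41, 2.15], [-1.48, 1.57], [0, 2.5], [-1.57, 4.71], [0.05, 1.97], [-2.85, 2.85]. Speed limits (rad/s): [2.79, 2.79, 3.14, 3.14, 3.14, 3.14, 3.14].

INTERFACE

Orientations are given as a rotation vector (axis times angle).
In Python, from station import * gives the robot as it stands.
- The arm moves only by the shell command python3 -m jog 'ROWS' [FORCE]. ROWS is a JSON object of lists of equal length, an entry for each row: "jaw": the finger opening in m, from 0 to 0.0854; "slide": the shift along the tool's x, y, z in m, a list of three; "turn": the turn, a rotation vector about the tool's x, y, z in rad, a list of three. A call has 1 to 20 rows; each row is the pose to reach, as a shift and turn from the pose commanded when the call began, along the tool's axes at that moment; what a row does not reach only later rows make up. A row lasts 1/8 s, in which the tool goes at most 62.5 mm and 10.7 degrees, less where a joint would pass 70% of its speed; a pose out of reach is approached as far as the arm can. A call with a gripper value outside its range is refused whole. The fingers move at their own pace and stop on an object; FORCE is the grip in N (left out, the last holds). Time passes only in rows, so rows that repeat a pose let the fingers close. It gives the time, the measured TCP pose, the force, the opening and the grip force at its end, in the units of the state.
- sense(): the state, without advancing time (a new reading comes with each control period).
- snapshot(name): name is "side" or "top"; returns a dict with "pixels" (420x560x3 uint8, blue, green, red), "vertical_fov" (degrees; the focal length in pixels is half the picture's height over the tangent of half this angle, whatever the lens; pixels are square), "cx", "cy" (the principal point, pixels), "k1" (the pictures are not rectified: a ray, as slopes to the right and down, at radius r is drawn at 1 + k1 r^2 times it, then the intrinsics apply), "position" and "rotation" of the camera in the world. Camera axes: x right, y down, z forward; pixel columns grow to the right and rows downward; lengths in m; the calibration is good to about 2 mm. A picture is of the moment at which its call begins. There is no depth.
- close_job(): hands the job in; it is judged then, once.
Trained networks look in the newest picture that a camera, given by its name, has taken for a name from the list of things; names that differ only in an ending like _2 or _b are one class to them, and where a whole thing is asked for, a point or a joint stands for the part that bears it (a point fixed in the world has none). Each returns a list of dicts, best first, with "p" (0 to 1); they miss things now and then, are a little off and sometimes report something else, mostly with a low value. They report only what shows in the picture. A call takes as long as a camera call.
- outline_of(camera, label): "mask" (420x560 bool, what is visible of it).
- mark_of(camera, label): "location" ([x, y, z] in m, in world coordinates, good to about 4 mm: a listed point, or the origin of a listed thing).
The state is a dict: "t": time; "joint_positions": joint angles; "dq": joint speeds; "effort": joint torques, N m; "ee_pos": TCP position; "eef_rot": TCP orientation; "force": force on the tool from outside, world axes, zero at the start; "wrist_torque": the same for the moment, N m; "grip_width": opening from 0.0 (shut) to 1.0 (fully open); "grip_force": force on a finger pad.
Only numpy, scipy, OpenCV 4.12 (cv2) and the standard library are available. Lean on these libraries where they do the work, as an engineer would, in place of code of your own. Each camera call takes 0.05 s, during which the arm holds its last target. There are 200 camera calls.

TASK

A fresh roll has just been put in the label printer on the packing bench. Push its raised cover down until it is fully shut, then switch the printer on by pressing the far half of the power rocker all the way over, and then press the oblong feed key nearest the front right down and let it go again. Nothing needs grasping, only push and press with the fingertips: do not lift the cover, shove or pick up the printer, press the round pause key or move anything else on the bench.

Things in the scene. Friction and masses are not known exactly. Their poses are not given: they have to be found in the camera images.
- printer: Label printer, loose on rubber feet, 3.7 kg, 260 x 240 x 165 mm high. Origin: centre of its underside; x to its rear, y to its left; the front faces -x. Right side (y -120 to -47 mm): flat deck 165 high with, along y = -83 mm, the feed key (x = -98), pause key (x = -50), power rocker (pivot x = +45). Left (y -43 to 118 mm): label bay under a white cover.
- cover (a joint): Hinge of the white hood-shaped cover (rad): 0 = fully shut (its flat top then level with the deck, 165 mm above the table), growing as its front edge rises; 0.4 to 0.7 at the start. Stiff hinge: the cover stays at any angle where it is left; pushing its top down takes about 1 to 6 N until it meets a hard stop at 0.
- cover_hinge (a point): Middle of the cover's hinge line: x = +118, y = +37.5, z = 100 mm in the printer's frame. The hinge line runs along the printer's y. The cover is 161 mm wide along it; when shut its flat top lies 65 mm above the line and reaches from 12 mm behind it to 248 mm in front of it.
- cover_front (a point): Middle of the front edge of the cover's top; moves with the cover. 248 mm in front of the hinge line and 65 mm above it when shut.
- power (a joint): Black V-shaped rocker switch, 34 mm long (printer's x), 23 wide, on a bezel 2 mm above the deck (rad): 0 = off (near half level, far half sloping up by 6 mm to its end), 0.36 = on (far half level, 4 mm above the deck). Stiff, stays where it is left; pressing the far half takes about 3 N, then a hard stop. Off at the start.
- power_far (a point): Middle of the top face of the rocker's far (rear, raised) half, 12 mm from the pivot; about 173 mm above the table when off, 169 mm when on.
- feed (a joint): Feed key, oblong plastic push key 18 mm (x) by 34 mm (y), the one nearest the printer's front (m): 0 = up, 0.0045 = fully down. Springs back; about 1.3 N to start, 4.4 N fully down, then a hard stop.
- feed_top (a point): Centre of the feed key's top, 171.5 mm above the table when up (6.5 mm above the deck).
- pause (a joint): Pause key, round push key of 18 mm diameter, 48 mm behind the feed key; the same spring and travel (m). Not to be pressed.
- pause_top (a point): Centre of the pause key's top, 171.5 mm above the table.
- eyecup_a: Black rubber eyecup, 48 mm across and 46 high, standing loose right of the printer. Origin: centre of its underside.
- eyecup_b: The same kind of eyecup, standing loose in front of the printer. Origin: centre of its underside.
- label_roll: Spare roll of white labels, 96 mm across, 104 high, standing on end left of the printer. Origin: centre of its underside.
- tape_roll: Roll of brown packing tape, 104 mm across, 48 high, lying flat at the right. Origin: centre of its underside.
- carton: Small cardboard carton, 130 x 95 x 70 mm, at the right. Origin: centre of its underside.
- pen: Black ballpoint pen, 135 mm long, 10 thick, lying in front of the printer along its own x. Origin: on the table under its middle.
- scanner: Hand-held barcode reader lying on its side at the left, 193 mm long, 62 wide, 36 high. Origin: on the table near its middle.

How it is judged:
On the way, in this order (a step that is already met when the one before it is completed fails the run):
1. the cover is pushed fully shut (value of joint cover below 0.03 rad), for 0.1 s.
2. the power rocker is switched on (value of joint power above 0.3 rad), for 0.1 s.
3. the feed key is pressed right down (value of joint feed above 0.0035 m), for 0.05 s.
At the end, for the whole second after the job is handed in: The cover is fully shut (within 0.03 rad, 7 mm at its front edge), the power rocker is on (past 0.30 of 0.36 rad), the feed and pause keys are up (within 1 mm) and the printer stands still (value of joint cover below 0.03 rad and value of joint power above 0.3 rad and value of joint each of feed, pause below 0.001 m and linear speed of printer below 0.02 m/s); the robot touches nothing.
It fails at once if the rocker is switched on before the cover is shut (value of joint power above 0.2 rad and value of joint cover above 0.05 rad).
It fails at once if the feed key is pressed before the printer is switched on (value of joint feed above 0.0025 m and value of joint power below 0.2 rad).
It fails at once if the pause key is pressed (value of joint pause above 0.0025 m).
It fails at once if the cover is lifted further open (past 0.85 rad), or the printer is shoved more than 20 mm, lifted or tipped (value of joint cover above 0.85 rad or distance of printer from where it was at the start of the episode above 0.02 m or height (world z) of printer above 0.008 m or angle between printer's own z axis and vertical above 0.06 rad).
It fails at once if something else on the bench is picked up, knocked over or moved more than 20 mm (distance of any of eyecup_a, eyecup_b, label_roll, tape_roll, carton, pen, scanner from where it was at the start of the episode above 0.02 m or angle between any of eyecup_a, eyecup_b, label_roll, tape_roll, carton, scanner's own z axis and vertical above 0.5 rad).
It also fails if it takes over 42 s, if anything falls off the work surface, if the arm or the gripper's body presses on something with over 40 N, if the wrist force passes 120 N, or if a joint passes its speed limit or range.

## Working session

There is one attempt and no reset: what is moved stays moved. The work goes in short steps, Python scripts to look and compute and a shell command to move; the robot and the scene stay as the last step left them, time stands still between calls to the robot, and variables do not carry over. Pictures are saved under pics/ and viewed, at most 14 in all, crops included, and the job is handed in when it is done.

```bash
mkdir -p pics
python3 - <<'E'
from station import *
import cv2,numpy as np
s=sense();print({k:np.round(s[k],3) for k in s})
for c in("side","top"):
    d=snapshot(c);cv2.imwrite(f"pics/{c}0.png",d["pixels"]);print(c,d["position"])
    for n in("printer","cover_hinge","cover_front","power_far","feed_top","pause_top"):
        print(n,[(np.round(m["location"],3),round(m["p"],2)) for m in mark_of(c,n)[:2]])
    if c=="top":
        for n in("eyecup_a","label_roll","tape_roll","carton","pen","scanner"):
            print(n,[(np.round(m["location"],3),round(m["p"],2)) for m in mark_of(c,n)[:2]])
E
```

```text
{'t': np.float64(0.0), 'joint_positions': array([ 1.126,  0.384,  0.044,  1.6  , -0.018,  1.161, -0.05 ]), 'dq': array([-0.002, -0.   , -0.   ,  0.   ,  0.   , -0.001,  0.   ]), 'effort': array([-0.0000e+00, -4.3346e+01,  1.0240e+00, -2.4951e+01,  1.1000e-02,
        1.1000e-02,  0.0000e+00]), 'ee_pos': array([ 0.221, -0.61 ,  0.195]), 'eef_rot': array([-3.092e+00, -5.420e-01,  1.000e-03]), 'force': array([-0.199, -0.196,  0.208]), 'wrist_torque': array([-0.004,  0.02 , -0.013]), 'grip_force': np.float64(0.0), 'grip_width': np.float64(0.998)}
side [0.46538774 0.77950626 0.72424086]
printer [(array([ 0.567,  0.054, -0.001]), 0.81)]
cover_hinge []
cover_front []
power_far [(array([0.378, 0.021, 0.002]), 0.47)]
feed_top [(array([0.368, 0.402, 0.001]), 0.37)]
pause_top [(array([ 0.625,  0.245, -0.004]), 0.73)]
top [ 0.27779169 -0.0377028   1.43595005]
printer [(array([0.568, 0.051, 0.001]), 0.86)]
cover_hinge []
cover_front [(array([0.493, 0.097, 0.262]), 0.65), (array([0.564, 0.055, 0.001]), 0.51)]
power_far [(array([ 0.618, -0.034,  0.175]), 0.66)]
feed_top [(array([ 0.464, -0.018,  0.174]), 0.46), (array([ 0.566,  0.052, -0.001]), 0.39)]
pause_top [(array([ 0.514, -0.024,  0.17 ]), 0.48)]
eyecup_a [(array([0.376, 0.023, 0.   ]), 0.63)]
label_roll [(array([ 0.624,  0.246, -0.002]), 0.91)]
tape_roll [(array([ 0.554, -0.439,  0.003]), 0.56)]
carton [(array([ 0.315, -0.459,  0.002]), 0.91), (array([ 0.554, -0.115,  0.003]), 0.68)]
pen [(array([ 0.402,  0.137, -0.002]), 0.68), (array([0.366, 0.403, 0.   ]), 0.55)]
scanner [(array([0.367, 0.404, 0.002]), 0.91)]
```

View pics/side0.png

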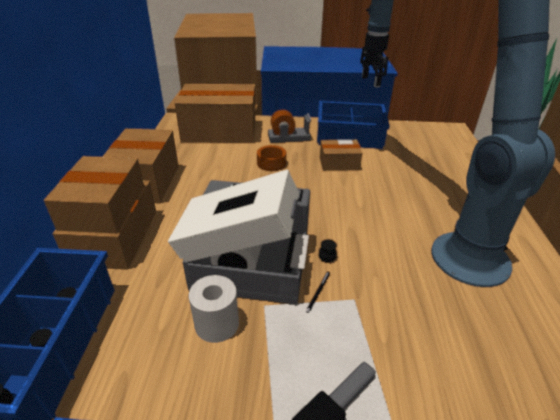

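View pics/top0.png

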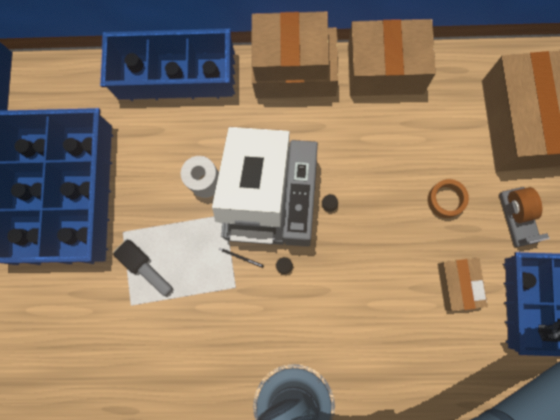

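Side view: the cover is raised (front edge about (180,250)–(300,180)). The top view shows the printer deck at about (300,190), with the rocker at (301,171), pause at (299,208) and feed at (297,225). The marks agree on a printer pose of about (0.567, 0.052), yaw about -0.10, with the cover at about 0.43 rad. I'll shut the fingers and move over the cover, near its front edge.

```bash
python3 -m jog '{"jaw":[0,0,0,0,0,0,0,0,0,0,0,0,0,0,0,0,0,0,0,0],"slide":[[0,0,-0.06],[0,0,-0.12],[0,0,-0.144],[0.511,-0.566,-0.144],[0.511,-0.566,-0.144],[0.511,-0.566,-0.144],[0.511,-0.566,-0.144],[0.511,-0.566,-0.144],[0.511,-0.566,-0.144],[0.511,-0.566,-0.144],[0.511,-0.566,-0.144],[0.511,-0.566,-0.144],[0.511,-0.566,-0.144],[0.511,-0.566,-0.144],[0.511,-0.566,-0.144],[0.511,-0.566,-0.144],[0.511,-0.566,-0.144],[0.511,-0.566,-0.144],[0.511,-0.566,-0.144],[0.511,-0.566,-0.144]],"turn":[[0,0,0],[0,0,0],[0,0,0],[0,0,0.447],[0,0,0.447],[0,0,0.447],[0,0,0.447],[0,0,0.447],[0,0,0.447],[0,0,0.447],[0,0,0.447],[0,0,0.447],[0,0,0.447],[0,0,0.447],[0,0,0.447],[0,0,0.447],[0,0,0.447],[0,0,0.447],[0,0,0.447],[0,0,0.447]]}' 40
python3 - <<'E'
from station import *
import cv2,numpy as np
from scipy.spatial.transform import Rotation as R
s=sense();print(s["t"],s["ee_pos"],R.from_rotvec(s["eef_rot"]).as_matrix().round(3),s["joint_positions"])
a=[]
for c in("side","top"):
    d=snapshot(c);a.append(cv2.resize(d["pixels"][120:280,170:370] if c=="top" else d["pixels"][140:300,160:360],(400,320),interpolation=cv2.INTER_CUBIC))
    for n in("cover_front","cover_hinge","power_far","feed_top","pause_top","printer"):
        print(c,n,[(np.round(m["location"],3),round(m["p"],2)) for m in mark_of(c,n)[:1]])
cv2.imwrite("pics/1.png",np.hstack(a))
E
```

```text
t: 3.5
ee_pos: [0.5091, 0.0932, 0.3406]
eef_rot: [3.137, -0.161, 0.0]
force: [0.2, -0.5, 0.5]
grip_width: -0.001
grip_force: 0.0
3.5 [0.50909979 0.09324589 0.34059999] [[ 0.995 -0.103  0.   ]
 [-0.103 -0.995 -0.001]
 [ 0.     0.001 -1.   ]] [ 0.37058068  0.07507174 -0.66037401  1.69144245  0.04743777  1.39090973
 -1.97040396]
side cover_front [(array([0.491, 0.1  , 0.262]), 0.85)]
side cover_hinge []
side power_far []
side feed_top []
side pause_top []
side printer [(array([ 0.567,  0.052, -0.002]), 0.61)]
top cover_front [(array([0.491, 0.095, 0.263]), 0.77)]
top cover_hinge []
top power_far [(array([0.374, 0.025, 0.001]), 0.51)]
top feed_top [(array([ 0.462, -0.018,  0.174]), 0.48)]
top pause_top [(array([ 0.513, -0.023,  0.168]), 0.43)]
top printer [(array([ 0.565,  0.053, -0.   ]), 0.56)]
```

View pics/1.png

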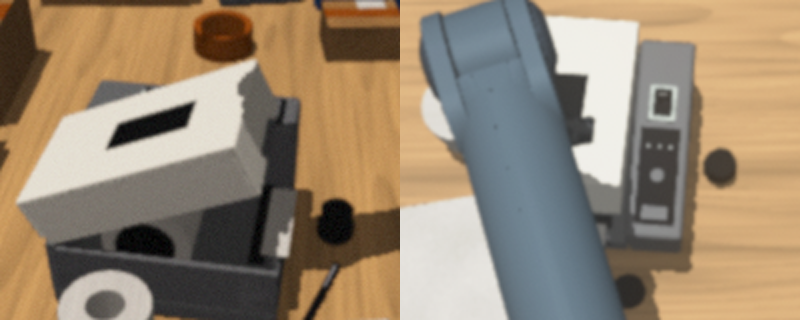

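The side view shows the cover's front edge clear, at about z 0.262; the ragged notch looks like the arm's shadow. In the top crop the fingertips are over the cover near (585,130). Now I'll push down.

```bash
python3 -m jog '{"jaw":[0,0,0,0,0,0,0,0,0,0,0,0,0,0,0,0],"slide":[[0,0,0.05],[0,0,0.07],[0,0,0.08],[0,0,0.09],[0,0,0.1],[0,0,0.11],[0,0,0.12],[0,0,0.13],[0,0,0.14],[0,0,0.15],[0,0,0.157],[0,0,0.164],[0,0,0.168],[0,0,0.172],[0,0,0.175],[0,0,0.175]],"turn":[[0,0,0],[0,0,0],[0,0,0],[0,0,0],[0,0,0],[0,0,0],[0,0,0],[0,0,0],[0,0,0],[0,0,0],[0,0,0],[0,0,0],[0,0,0],[0,0,0],[0,0,0],[0,0,0]]}'
```

```text
t: 6.2
ee_pos: [0.5091, 0.0947, 0.1652]
eef_rot: [-3.138, 0.157, -0.0]
force: [-0.8, 0.2, -0.1]
grip_width: -0.001
grip_force: 0.0
```

```bash
python3 -m jog '{"jaw":[0,0,0,0],"slide":[[0,0,0.002],[0,0,0.004],[0,0,0.006],[0,0,0.006]],"turn":[[0,0,0],[0,0,0],[0,0,0],[0,0,0]]}'
python3 - <<'E'
from station import *
import cv2,numpy as np
d=snapshot("side");cv2.imwrite("pics/2.png",cv2.resize(d["pixels"][100:300,130:380],(750,600),interpolation=cv2.INTER_CUBIC))
E
```

```text
t: 6.7
ee_pos: [0.5091, 0.0947, 0.1592]
eef_rot: [-3.138, 0.157, -0.0]
force: [0.2, 0.3, -0.7]
grip_width: 0.002
grip_force: 0.0
```

View pics/2.png

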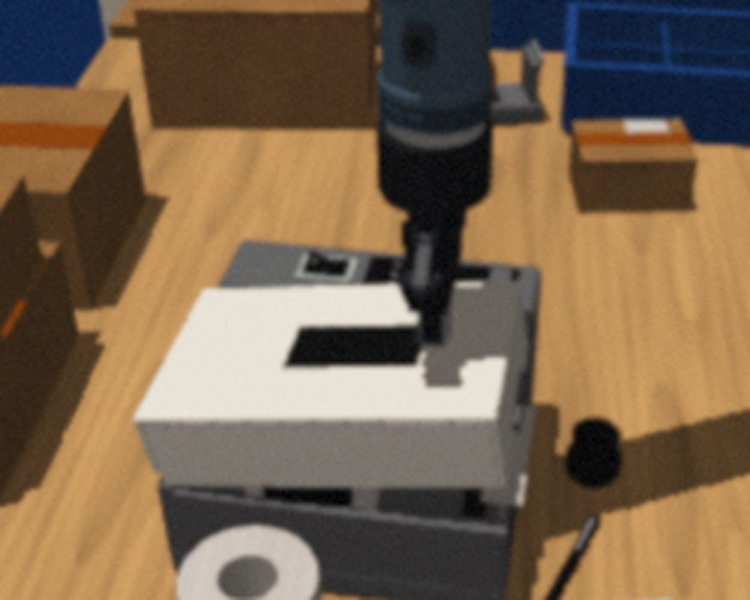

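The cover is low, but a dark slit remains under its skirt at (310,495), so it may not be shut. The fingertip ends near (435,340) by the window. I'll check with projections.

```bash
cat > h.py <<'E'
from station import *
import cv2,numpy as np
def proj(d,P):
    f=210/np.tan(np.radians(d["vertical_fov"])/2)
    R=np.array(d["rotation"]); 
    if R.shape!=(3,3):
        from scipy.spatial.transform import Rotation as Q; R=Q.from_rotvec(R).as_matrix()
    c=(np.atleast_2d(P)-d["position"])@R
    s=c[:,:2]/c[:,2:]; s=s*(1+d["k1"]*(s**2).sum(1))[:,None]
    return s*f+[d["cx"],d["cy"]]
def world(p,o=(.567,.052),a=-.103):
    p=np.atleast_2d(p); c,s=np.cos(a),np.sin(a)
    return np.c_[o[0]+c*p[:,0]-s*p[:,1],o[1]+s*p[:,0]+c*p[:,1],p[:,2]]
def cover(q,ys=(-.043,.118)):
    c,s=np.cos(q),np.sin(q)
    return np.array([[.118-f*c+.065*s,y,.1+f*s+.065*c] for y in ys for f in(-.012,.248)])
E
python3 - <<'E'
from h import *
d=snapshot("side");k=lambda p:((p-[130,100])*3).round()
print("tip",k(proj(d,sense()["ee_pos"])))
for q in(0,.03,.06,.1,.15):print(q,k(proj(d,world(cover(q)))).tolist())
for c in("side","top"):
    if c=="top":d=snapshot(c)
    for n in("cover_front","printer","power_far","feed_top","pause_top"):print(c,n,[(np.round(m["location"],3),round(m["p"],2)) for m in mark_of(c,n)[:1]])
E
```

```text
tip [[432. 375.]]
0 [[215.0, 283.0], [535.0, 316.0], [144.0, 412.0], [511.0, 455.0]]
0.03 [[213.0, 283.0], [533.0, 308.0], [142.0, 412.0], [508.0, 447.0]]
0.06 [[210.0, 283.0], [530.0, 300.0], [139.0, 412.0], [505.0, 438.0]]
0.1 [[208.0, 283.0], [527.0, 289.0], [136.0, 413.0], [501.0, 427.0]]
0.15 [[204.0, 284.0], [521.0, 276.0], [132.0, 413.0], [494.0, 413.0]]
side cover_front [(array([0.374, 0.019, 0.001]), 0.58)]
side printer [(array([ 0.566,  0.053, -0.004]), 0.73)]
side power_far [(array([ 0.617, -0.037,  0.176]), 0.39)]
side feed_top [(array([ 0.464, -0.02 ,  0.175]), 0.51)]
side pause_top []
top cover_front [(array([ 0.459, -0.016,  0.174]), 0.49)]
top printer [(array([ 0.57 ,  0.056, -0.001]), 0.7)]
top power_far [(array([ 0.62 , -0.036,  0.177]), 0.41)]
top feed_top [(array([ 0.464, -0.021,  0.176]), 0.52)]
top pause_top [(array([ 0.514, -0.022,  0.169]), 0.5)]
```

The projections put the cover at about 0.13 rad, with the tip about 28 mm below its surface. So the dark window is a real opening, and the fingertip slid into it as the cover came down. I'll back straight out, move 40 mm toward the front edge and push again.

```bash
python3 -m jog '{"jaw":[0,0,0,0,0,0],"slide":[[0,0,-0.03],[0,0,-0.06],[0,0,-0.07],[-0.04,0,-0.07],[-0.04,0,-0.07],[-0.04,0,-0.07]],"turn":[[0,0,0],[0,0,0],[0,0,0],[0,0,0],[0,0,0],[0,0,0]]}'
python3 - <<'E'
from h import *
d=snapshot("side");im=d["pixels"].copy()
im=cv2.resize(im[100:300,130:380],(750,600),interpolation=cv2.INTER_CUBIC)
q=(proj(d,sense()["ee_pos"])[0]-[130,100])*3
cv2.circle(im,(int(q[0]),int(q[1])),4,(0,0,255),1)
cv2.imwrite("pics/3.png",im)
E
```

```text
t: 8.1
ee_pos: [0.4694, 0.0983, 0.2291]
eef_rot: [3.137, -0.158, 0.0]
force: [0.5, -0.2, 1.1]
grip_width: -0.004
grip_force: 0.0
```

View pics/3.png

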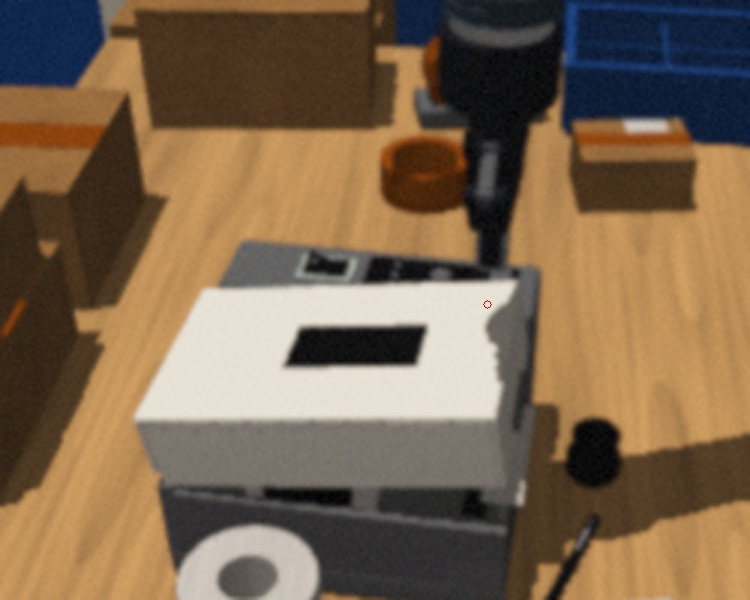

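The visible fingertip ends near (490,262), but the reported TCP projects to (487,305), so something is off by 40 px. I'll check with the top view and the known points on the printer.

Run:
```python
from h import *
a=[]
e=sense()["ee_pos"]
K=world([[-.13,-.12,.165],[.13,-.12,.165],[-.098,-.083,.1715],[-.05,-.083,.1715],[.045,-.083,.169]])
for c,(x,y) in(("side",(150,90)),("top",(190,100))):
    d=snapshot(c);im=cv2.resize(d["pixels"][y:y+200,x:x+133],(399,600),interpolation=cv2.INTER_CUBIC)
    def dot(P,col):
        for q in (proj(d,P)-[x,y])*3: cv2.circle(im,(int(q[0]),int(q[1])),3,col,1)
    dot(K,(0,255,0));dot(e,(0,0,255));dot(e+[0,0,.1],(0,255,255));dot(e+[0,0,.04],(255,0,255))
    dot(world(cover(.13)),(255,0,0)); a.append(im)
    print(c,d["position"],d["vertical_fov"],d["k1"],proj(d,e))
cv2.imwrite("pics/4.png",np.hstack(a))
```

```text
side [0.46538774 0.77950626 0.72424086] 55.39241661537671 -0.03430994376684833 [[292.65697472 201.43750873]]
top [ 0.27779169 -0.0377028   1.43595005] 44.79964825755861 -0.004200116549694009 [[247.60049269 220.48350201]]
```

View pics/4.png

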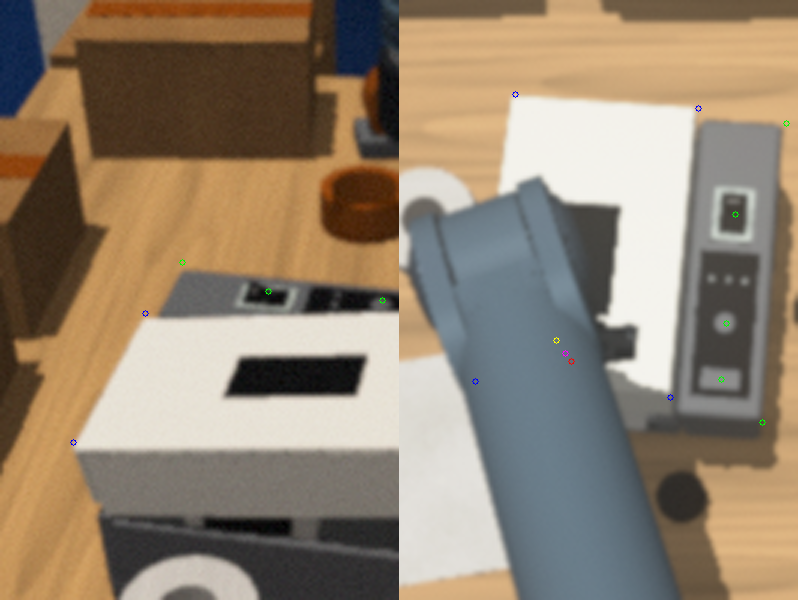

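Run:
```python
from h import *
s=sense();e=s["ee_pos"];d=snapshot("side")
for h in(0,.02,.04,.073,.1,.15):print(h,((proj(d,e+[0,0,h])-[130,100])*3).round())
for y in(-.02,-.05):print(y,((proj(d,e+[0,y,0])-[130,100])*3).round())
print(s["joint_positions"],s["t"],s["force"])
x,y=proj(d,e)[0].astype(int)
im=d["pixels"][x*0+y-140:y+30,x-85:x+85];cv2.imwrite("pics/5.png",cv2.resize(cv2.convertScaleAbs(im,alpha=1.8,beta=20),(600,600),interpolation=cv2.INTER_CUBIC))
```

```text
0 [[488. 304.]]
0.02 [[489. 281.]]
0.04 [[489. 257.]]
0.073 [[491. 215.]]
0.1 [[492. 180.]]
0.15 [[495. 110.]]
-0.02 [[488. 288.]]
-0.05 [[490. 264.]]
[ 0.37028438  0.06945274 -0.6799819   1.9275596   0.04700208  1.1602428
 -1.9989454 ] 8.25 [ 0.45225902 -0.07369122  0.04126395]
```

View pics/5.png

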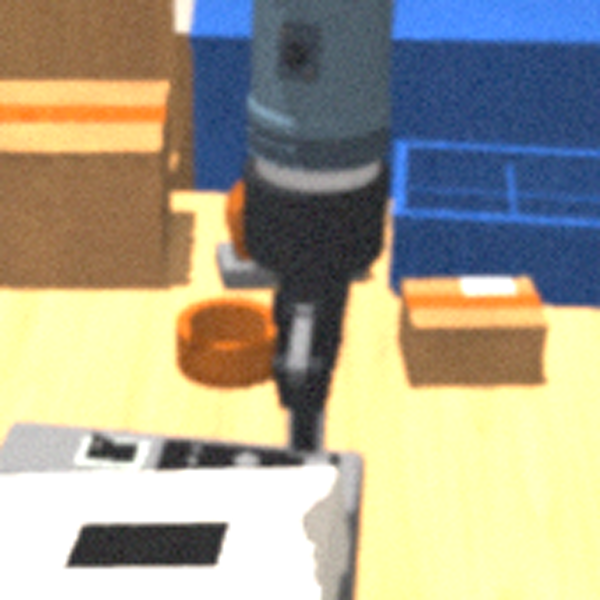

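The printer model fits both pictures, but the visible fingertip sits about 28 mm higher than the reported TCP (or about 38 mm toward -y). In picture 2, z 0.187 would be exactly on the cover's top, which favours height. Either way the tip is over the cover here, so I'll probe down carefully while watching force.

```bash
python3 -m jog '{"jaw":[0,0,0,0,0,0,0],"slide":[[0,0,0.02],[0,0,0.04],[0,0,0.05],[0,0,0.056],[0,0,0.062],[0,0,0.068],[0,0,0.068]],"turn":[[0,0,0],[0,0,0],[0,0,0],[0,0,0],[0,0,0],[0,0,0],[0,0,0]]}'
python3 - <<'E'
from h import *
s=sense();e=s["ee_pos"];d=snapshot("side");x,y=190,110
print(e,s["force"],(proj(d,e)-[x,y])*5)
cv2.imwrite("pics/6.png",cv2.resize(cv2.convertScaleAbs(d["pixels"][y:y+120,x:x+140],alpha=1.5),(700,600),interpolation=cv2.INTER_CUBIC))
for q in(0,.05,.1,.13):print(q,((proj(d,world(cover(q)))[[1,3]]-[x,y])*5).round().tolist())
E
```

```text
t: 9.18
ee_pos: [0.4693, 0.0987, 0.1613]
eef_rot: [3.138, -0.157, -0.0]
force: [0.2, -0.8, -0.1]
grip_width: 0.004
grip_force: 0.0
[0.46930263 0.09871146 0.16133873] [ 0.16589042 -0.77982236 -0.10911308] [[509.59197245 582.11999531]]
0 [[592.0, 476.0], [551.0, 709.0]]
0.05 [[585.0, 454.0], [544.0, 686.0]]
0.1 [[578.0, 432.0], [535.0, 662.0]]
0.13 [[573.0, 419.0], [529.0, 648.0]]
```

View pics/6.png

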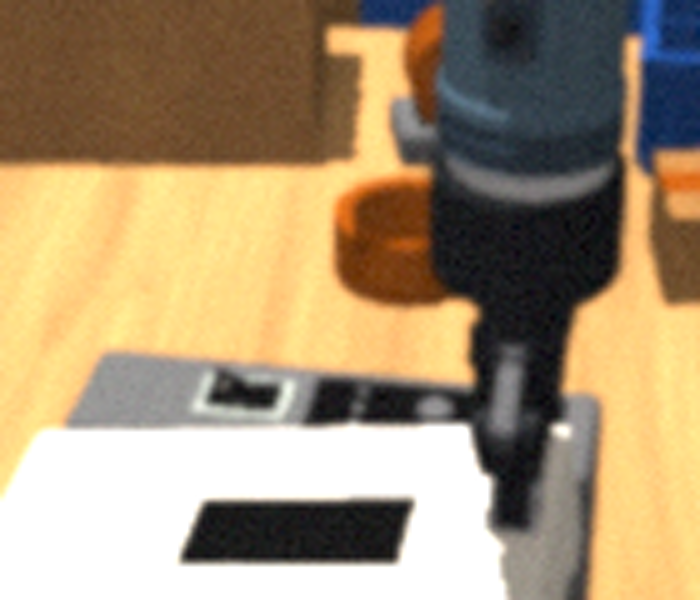

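The offset is the same here: the tip shows at (515,525) against (510,582) predicted, and there's no force yet. That points to the true tip height being about 28 mm above the reported value. I'll keep going down gently and watch the force.

```bash
python3 -m jog '{"jaw":[0,0,0,0],"slide":[[0,0,0.004],[0,0,0.008],[0,0,0.012],[0,0,0.012]],"turn":[[0,0,0],[0,0,0],[0,0,0],[0,0,0]]}'
python3 -m jog '{"jaw":[0,0,0],"slide":[[0,0,0.004],[0,0,0.006],[0,0,0.006]],"turn":[[0,0,0],[0,0,0],[0,0,0]]}'
python3 -c "
from h import *
print(sense()['effort'].round(2));d=snapshot('side');x,y=190,110
cv2.imwrite('pics/7.png',cv2.resize(cv2.convertScaleAbs(d['pixels'][y:y+160,x:x+140],alpha=1.3),(525,600),interpolation=cv2.INTER_CUBIC))
e=sense()['ee_pos'];print((proj(d,e)-[x,y])*3.75)
for q in(0,.05,.1,.13):print(q,((proj(d,world(cover(q)))[[1,3]]-[x,y])*3.75).round().tolist())
"
```

```text
t: 9.72
ee_pos: [0.4691, 0.0986, 0.149]
eef_rot: [3.138, -0.157, -0.001]
force: [0.5, -1.2, 0.5]
grip_width: 0.003
grip_force: 0.0
t: 10.1
ee_pos: [0.4693, 0.0986, 0.1432]
eef_rot: [3.138, -0.157, -0.0]
force: [-0.2, -0.3, -0.7]
grip_width: -0.002
grip_force: 0.0
[-4.000e-02 -2.636e+01 -2.540e+00 -2.244e+01 -0.000e+00  1.000e-02
 -0.000e+00]
[[381.09114898 459.7776638 ]]
0 [[444.0, 357.0], [414.0, 532.0]]
0.05 [[439.0, 341.0], [408.0, 514.0]]
0.1 [[433.0, 324.0], [401.0, 496.0]]
0.13 [[429.0, 314.0], [396.0, 486.0]]
```

View pics/7.png

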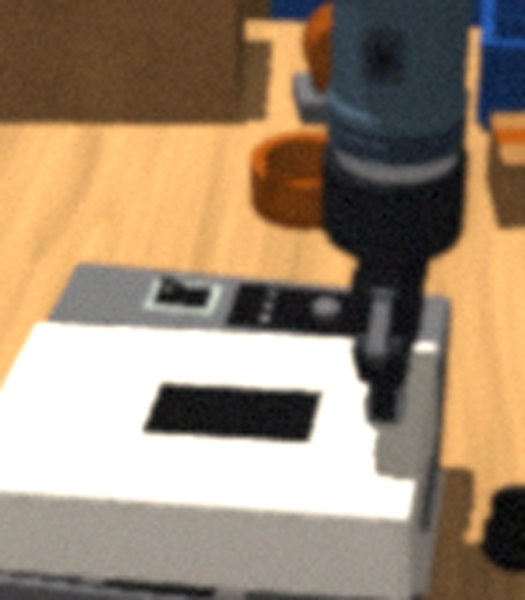

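The cover follows the tip: its corner is at (409,518), which gives about 0.04 rad, so the height bias of about 30 mm is confirmed. I'll push the rest of the way in small steps.

```bash
python3 -m jog '{"jaw":[0,0,0],"slide":[[0,0,0.003],[0,0,0.006],[0,0,0.006]],"turn":[[0,0,0],[0,0,0],[0,0,0]]}'
python3 -m jog '{"jaw":[0,0,0],"slide":[[0,0,0.002],[0,0,0.004],[0,0,0.004]],"turn":[[0,0,0],[0,0,0],[0,0,0]]}'
python3 -c "
from h import *
print(sense()['effort'].round(2),sense()['wrist_torque'])"
```

```text
t: 10.52
ee_pos: [0.4692, 0.0986, 0.1371]
eef_rot: [-3.138, 0.157, 0.0]
force: [-0.1, -0.3, -0.5]
grip_width: 0.001
grip_force: 0.0
t: 10.9
ee_pos: [0.4693, 0.0987, 0.1333]
eef_rot: [-3.138, 0.157, -0.0]
force: [0.1, 0.0, 0.5]
grip_width: 0.001
grip_force: 0.0
[-3.000e-02 -2.679e+01 -2.710e+00 -2.212e+01 -0.000e+00  1.000e-02
 -0.000e+00] [-0.00821828 -0.03482552 -0.00453234]
```

```bash
cat >> h.py <<'E'
def fitcover():
    "cover angle by intensity edge: lowest white->skirt edge columns in the side view"
    d=snapshot("side");g=cv2.GaussianBlur(cv2.cvtColor(d["pixels"],cv2.COLOR_BGR2GRAY),(3,3),0).astype(float)
    best=[]
    for q in np.arange(-.02,.2,.005):
        c=cover(q);A,B=c[2],c[3]
        P=proj(d,world(A+(B-A)*np.linspace(.1,.9,60)[:,None]))
        v=lambda dy:cv2.remap(g.astype(np.float32),P[:,0].astype(np.float32)[:,None],(P[:,1]+dy).astype(np.float32)[:,None],1).ravel()
        best.append((np.mean(v(-1.5)-v(1.5)),q))
    return sorted(best)[-3:]
E
python3 -m jog '{"jaw":[0,0,0],"slide":[[0,0,0.002],[0,0,0.004],[0,0,0.004]],"turn":[[0,0,0],[0,0,0],[0,0,0]]}'
python3 -c "
from h import *
print(fitcover());print([(m['location'],m['p']) for m in mark_of('side','cover_front')[:2]])"
```

```text
t: 11.28
ee_pos: [0.4693, 0.0987, 0.1303]
eef_rot: [3.137, -0.157, -0.001]
force: [-3.5, -1.3, 6.2]
grip_width: 0.003
grip_force: 3.3
[(np.float32(58.3452), np.float64(-0.009999999999999998)), (np.float32(63.559814), np.float64(-0.015)), (np.float32(67.41084), np.float64(-0.02))]
[([0.4443, 0.103, 0.1646], 0.95)]
```

Hard stop: 6 N, and cover_front reads z = 0.165, so the cover is shut. The true tip is about 34 mm above the reported z. I'll hold briefly, lift, move over the rocker's far half and look from above.

```bash
python3 -m jog '{"jaw":[0,0,0,0,0,0,0,0,0,0],"slide":[[0,0,0.002],[0,0,0.002],[0,0,-0.03],[0,0,-0.06],[0.05,0.035,-0.06],[0.1,0.075,-0.06],[0.15,0.11,-0.06],[0.161,0.12,-0.06],[0.161,0.12,-0.06],[0.161,0.12,-0.06]],"turn":[[0,0,0],[0,0,0],[0,0,0],[0,0,0],[0,0,0],[0,0,0],[0,0,0],[0,0,0],[0,0,0],[0,0,0]]}'
python3 - <<'E'
from h import *
a=[]
e=sense()["ee_pos"];print(e)
for c,(x,y) in(("side",(180,100)),("top",(240,110))):
    d=snapshot(c);im=cv2.resize(d["pixels"][y:y+130,x:x+86],(396,600),interpolation=cv2.INTER_CUBIC)
    f=600/130
    def dot(P,col):
        for q in (proj(d,P)-[x,y])*f: cv2.circle(im,(int(q[0]),int(q[1])),3,col,1)
    dot(e,(0,0,255));dot(e+[0,0,.034],(0,255,255))
    dot(world([[.059,-.083,.173]]),(0,255,0)); a.append(im)
    print([(m['location'],m['p']) for m in mark_of(c,'power_far')[:1]],[(m['location'],m['p']) for m in mark_of(c,'cover_front')[:1]])
print(fitcover())
cv2.imwrite("pics/8.png",np.hstack(a))
E
```

```text
t: 12.62
ee_pos: [0.6164, -0.0343, 0.1893]
eef_rot: [-3.137, 0.152, 0.002]
force: [-0.1, 0.6, 0.7]
grip_width: 0.001
grip_force: 0.0
[ 0.61636127 -0.03425087  0.1893242 ]
[([0.6183, -0.0345, 0.176], 0.47)] [([0.4426, 0.1052, 0.1641], 0.64)]
[] [([0.4428, 0.0992, 0.1624], 0.92)]
[(np.float32(58.679363), np.float64(-0.009999999999999998)), (np.float32(63.77295), np.float64(-0.015)), (np.float32(67.49622), np.float64(-0.02))]
```

View pics/8.png

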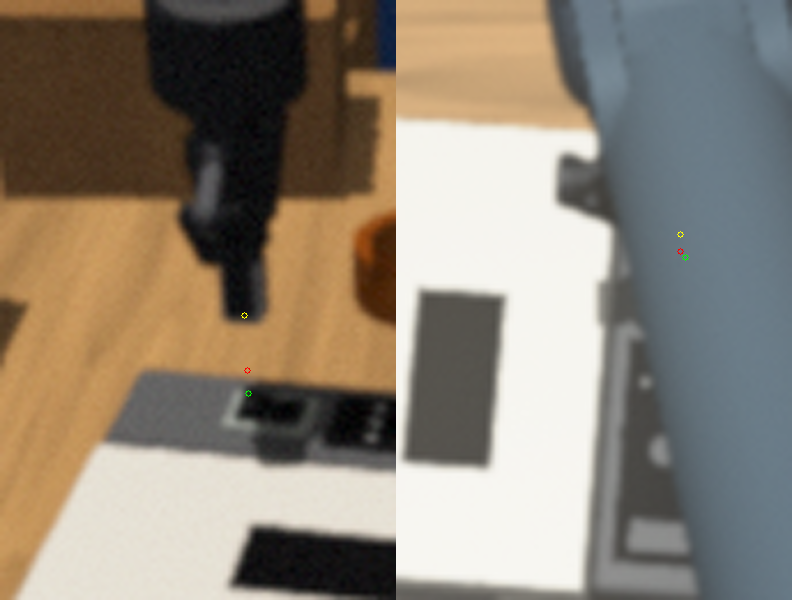

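With the 34 mm correction (yellow) the prediction lands on the visible fingertip at (244,318), right above the green rocker target at (248,393). The cover is shut. Now I'll press the far half.

```bash
python3 -m jog '{"jaw":[0,0,0,0,0,0,0,0],"slide":[[0.001,0.002,0.02],[0.001,0.002,0.04],[0.001,0.002,0.044],[0.001,0.002,0.047],[0.001,0.002,0.05],[0.001,0.002,0.052],[0.001,0.002,0.053],[0.001,0.002,0.053]],"turn":[[0,0,0],[0,0,0],[0,0,0],[0,0,0],[0,0,0],[0,0,0],[0,0,0],[0,0,0]]}'
python3 -m jog '{"jaw":[0,0,0],"slide":[[0,0,0.001],[0,0,0.002],[0,0,0.002]],"turn":[[0,0,0],[0,0,0],[0,0,0]]}'
```

```text
t: 13.98
ee_pos: [0.6195, -0.0388, 0.1373]
eef_rot: [-3.137, 0.157, -0.004]
force: [1.2, 0.6, 1.8]
grip_width: 0.0
grip_force: 1.0
t: 14.35
ee_pos: [0.6184, -0.0389, 0.1345]
eef_rot: [-3.138, 0.157, -0.0]
force: [2.6, 0.4, 2.4]
grip_width: 0.002
grip_force: 1.0
```

```bash
python3 -m jog '{"jaw":[0,0,0],"slide":[[0,0,0.001],[0,0,0.002],[0,0,0.002]],"turn":[[0,0,0],[0,0,0],[0,0,0]]}'
python3 -m jog '{"jaw":[0,0,0],"slide":[[0,0,0.001],[0,0,0.002],[0,0,0.002]],"turn":[[0,0,0],[0,0,0],[0,0,0]]}'
```

```text
t: 14.72
ee_pos: [0.6185, -0.0389, 0.1343]
eef_rot: [3.137, -0.157, 0.0]
force: [-1.0, 0.1, 8.0]
grip_width: -0.002
grip_force: 4.5
t: 15.1
ee_pos: [0.6185, -0.039, 0.1341]
eef_rot: [3.136, -0.158, 0.0]
force: [-5.0, -0.8, 16.2]
grip_width: 0.003
grip_force: 8.1
```

Hard stop at 16 N, with the tip at the "on" height. Next I'll lift, move over the feed key and check.

```bash
python3 -m jog '{"jaw":[0,0,0,0,0,0,0,0],"slide":[[0,0,-0.03],[0,0,-0.05],[-0.05,-0.002,-0.05],[-0.1,-0.002,-0.05],[-0.15,-0.002,-0.05],[-0.157,-0.002,-0.05],[-0.157,-0.002,-0.05],[-0.157,-0.002,-0.05]],"turn":[[0,0,0],[0,0,0],[0,0,0],[0,0,0],[0,0,0],[0,0,0],[0,0,0],[0,0,0]]}'
python3 - <<'E'
from h import *
a=[]
e=sense()["ee_pos"];print(e, world([[-.098,-.083,.1715]]))
for c,(x,y) in(("side",(210,100)),("top",(240,130))):
    d=snapshot(c);im=cv2.resize(d["pixels"][y:y+130,x:x+86],(396,600),interpolation=cv2.INTER_CUBIC)
    f=600/130
    for P,col in((e+[0,0,.034],(0,255,255)),(world([[-.098,-.083,.1715]]),(0,255,0))):
        q=(proj(d,P)[0]-[x,y])*f; cv2.circle(im,(int(q[0]),int(q[1])),3,col,1)
    a.append(im)
    for n in('feed_top','power_far','cover_front','printer'):print(n,[(m['location'],m['p']) for m in mark_of(c,n)[:1]])
cv2.imwrite("pics/9.png",np.hstack(a))
E
```

```text
t: 16.1
ee_pos: [0.4638, -0.0212, 0.1809]
eef_rot: [-3.137, 0.158, -0.002]
force: [-0.4, -0.4, -0.3]
grip_width: 0.001
grip_force: 0.0
[ 0.46381176 -0.0212466   0.18094135] [[ 0.46098549 -0.02048395  0.1715    ]]
feed_top [([0.4629, -0.0185, 0.1742], 0.55)]
power_far [([0.6194, -0.0347, 0.1719], 0.66)]
cover_front [([0.4407, 0.1036, 0.1646], 0.76)]
printer [([0.5646, 0.0514, -0.0018], 0.7)]
feed_top []
power_far [([0.6184, -0.0355, 0.1688], 0.66)]
cover_front [([0.4421, 0.1, 0.1664], 0.93)]
printer []
```

View pics/9.png

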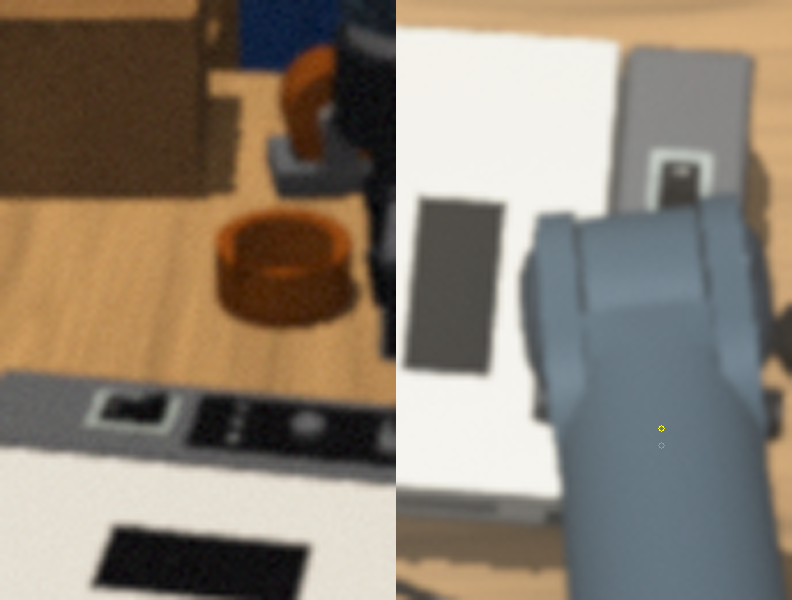

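The rocker's far half reads about 0.169–0.172 (on) and the cover is at 0.165. The tip is above the feed key with the pause key well clear at (305,422), so I'll press the feed key.

```bash
python3 -m jog '{"jaw":[0,0,0,0,0,0,0,0],"slide":[[-0.002,0,0.02],[-0.002,0,0.034],[-0.002,0,0.039],[-0.002,0,0.042],[-0.002,0,0.045],[-0.002,0,0.047],[-0.002,0,0.048],[-0.002,0,0.048]],"turn":[[0,0,0],[0,0,0],[0,0,0],[0,0,0],[0,0,0],[0,0,0],[0,0,0],[0,0,0]]}'
python3 -m jog '{"jaw":[0,0,0],"slide":[[0,0,0.001],[0,0,0.002],[0,0,0.002]],"turn":[[0,0,0],[0,0,0],[0,0,0]]}'
```

```text
t: 17.6
ee_pos: [0.4608, -0.021, 0.133]
eef_rot: [3.138, -0.157, 0.001]
force: [-0.3, 0.8, 3.9]
grip_width: 0.003
grip_force: 1.9
t: 17.98
ee_pos: [0.4608, -0.021, 0.1321]
eef_rot: [3.137, -0.157, 0.0]
force: [-3.8, 0.3, 12.4]
grip_width: 0.001
grip_force: 6.1
```

The force shows the hard stop (3.9 N, then 12.4 N), so the key is fully down. Now I'll release and retreat.

```bash
python3 -m jog '{"jaw":[0,0,0,0,0,0,0],"slide":[[0,0,0.001],[0,0,-0.03],[0,0,-0.08],[0,0,-0.12],[0,0.1,-0.12],[0,0.15,-0.12],[0,0.15,-0.12]],"turn":[[0,0,0],[0,0,0],[0,0,0],[0,0,0],[0,0,0],[0,0,0],[0,0,0]]}'
python3 - <<'E'
from h import *
a=[]
for c in("side","top"):
    d=snapshot(c);x,y=((180,100),(220,120))[c=="top"]
    a.append(cv2.resize(d["pixels"][y:y+150,x:x+100],(400,600),interpolation=cv2.INTER_CUBIC))
    for n in('feed_top','pause_top','power_far','cover_front','printer'):print(n,[(m['location'],m['p']) for m in mark_of(c,n)[:1]])
cv2.imwrite("pics/10.png",np.hstack(a))
E
```

```text
t: 18.85
ee_pos: [0.4437, -0.175, 0.2498]
eef_rot: [3.136, -0.168, -0.001]
force: [0.9, 1.0, 0.8]
grip_width: -0.004
grip_force: 0.0
feed_top [([0.4603, -0.0169, 0.175], 0.4)]
pause_top [([0.5121, -0.0231, 0.1719], 0.43)]
power_far [([0.6164, -0.0355, 0.1691], 0.51)]
cover_front [([0.442, 0.1045, 0.1648], 0.72)]
printer [([0.5672, 0.0568, -0.0021], 0.68)]
feed_top [([0.3653, 0.4031, 0.0056], 0.72)]
pause_top [([0.447, 0.1028, 0.1659], 0.32)]
power_far [([0.6209, -0.0327, 0.1676], 0.53)]
cover_front [([0.4426, 0.1015, 0.1651], 0.84)]
printer []
```

View pics/10.png

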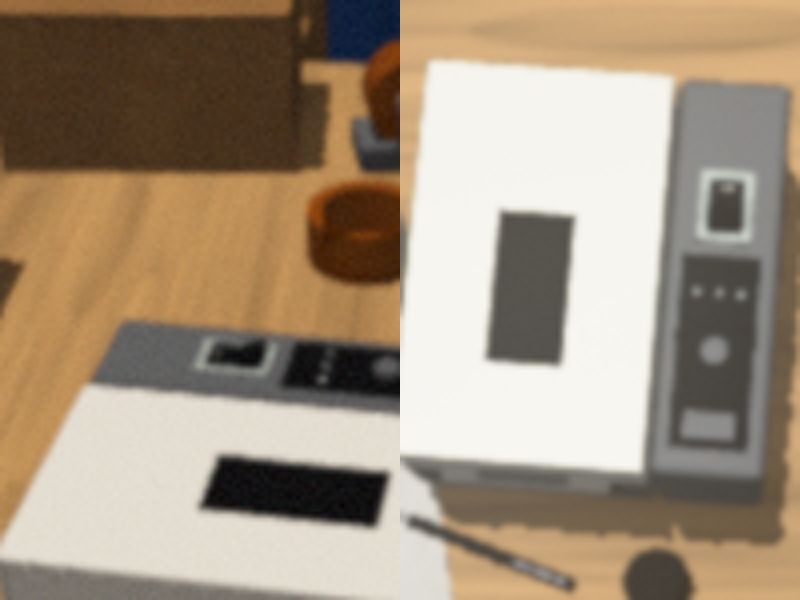

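The cover is level with the deck, the rocker is on with its far half at about 0.168–0.169, and the keys at (715,350) and (708,425) are up. The arm is clear, so I'm handing in.

```bash
python3 -c "
from station import *
print(close_job())"
```

```text
the job is handed in; nothing more can be done
None
```

I handed the job in at about 19 s: the cover is shut, the rocker is on, and the feed key was pressed to its stop and let go; the last pictures agree, but no verdict came back.

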